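# Refill the canister tube from the rinse basket

## Task

Tip the rinse basket by its bail so that its two canisters roll out through the spout into the loading trough, and let the basket go back level. Then push the canisters end to end down the sloping tube behind the one that is already there, and press the last one gently, without ramming, against the sprung foot until its tail has dropped fully below the lip and stays held there. Leave the slab and the round section beside the tube and the jar where they are.

Things in the scene. Friction and masses are not known exactly. Their poses are not given: they have to be found in the camera images.
- station: Fixed steel loading station; origin on the table (z = 0) straight below the lip edge where trough and tube meet, z up, y horizontal from trough to tube, +x on the basket's side. Along y: level open trough, then the lip, then the sloping tube. The rinse basket hinges beside the trough at +x. Station and canisters are smooth (friction about 0.25).
- trough (a point): Middle of the trough's floor at its outer end (station y = -176, z = 122 mm). From here the level trough runs 170 mm along station +y, clear width 48 mm, wall 40 mm high on the -x side, 14 mm on the +x side. This outer end has no wall, and fingers have free room 60 mm beyond it.
- lip (a point): Middle of the lip's edge (station y = 0, z = 120 mm), where the trough ends: the trough floor dips 2 mm over the last 6 mm to this sharp edge; behind it the tube floor lies 8 mm lower. A canister wholly past the lip drops to the tube floor and the lip keeps it from coming back, but pressed against a finger it can hang until pushed down.
- tube: Sloping tube magazine, 22 degrees down. Origin on its floor at the foot of the lip's face; x down the tube, y across, z perpendicular to its floor (lip edge at x = 0, z = 8 mm). Clear width 48, clear height 50 mm. Open on top from x = 0 to 45 mm (side walls 34 mm high), then under a clear roof. Canisters inside slide down by themselves.
- foot (a joint): Sprung foot at the tube's low end: 0 = fully out (face at x = 202 mm in the tube's frame), 0.014 m = pressed down the tube to its stop; 4 N at 0, plus 0.4 N per mm. Three canisters end to end are 210 mm long, so with all three behind the lip it stays pressed about 8 mm.
- basket (a joint): Tipping angle of the wire rinse basket: 0 = level, at most 1.0 rad, tips over the trough. Let go, it swings back level by weight and a weak spring. 220 mm wide (centred on station y = -90), 118 mm deep, rim 48 mm high, floor 3 mm. Notched spout in the rim over the trough: 152 mm wide, its lip 6 mm above the floor; canisters roll over it between 0.3 and 0.8 rad.
- hinge (a point): Middle of the basket's hinge axis (along station y), on the basket's lower edge beside the trough: station x = 31, y = -90, z = 140 mm.
- bail (a point): Middle of the basket's bail: round bar 12 mm thick, 212 mm long along station y, on two posts at the basket's far rim. With the basket level it lies 118 mm beyond the hinge (station +x) and 95 mm above it; it turns with the basket about the hinge. Pulled towards the trough (station -x) with about 4 N it tips the basket.
- canister_a: White lidded specimen canister: cylinder 44 mm in diameter, 70 mm long, about 120 g. Origin at its centre, x along its axis. Lies in the basket before the spout, axis along station y, in the half nearer the tube.
- canister_b: Like canister_a; lies in the half of the basket farther from the tube.
- canister_c: Like canister_a; already lies at the bottom of the tube against the sprung foot.
- slab: Bystander: ochre rounded slab specimen, 75 x 130 x 24 mm, lying behind the tube; origin at the centre of its underside
- ring_section: Bystander: brown round section specimen, 76 mm across and 28 mm high, lying on the robot's side of the tube; origin at the centre of its underside
- fluid_jar: Bystander: amber jar with black cap, 80 mm across, 120 mm high, standing; origin at the centre of its underside
There are look-alikes about, which are no part of the job. Leave any blue or turquoise look-alike of the canister_b alone.

How it is judged (in metres and radians):
On the way, in this order (a step that is already met when the one before it is completed fails the run):
1. the basket is tipped (more than 0.15 rad) (value of joint basket above 0.15 rad).
2. both canisters from the basket lie in the trough (x of canister_a in the frame of station between -0.006 and 0.006 m and z of each of canister_a, canister_b in the frame of station below 0.152 m and y of each of canister_a, canister_b in the frame of station below 0 m and x of canister_b in the frame of station between -0.006 and 0.006 m), for 0.2 s.
At the end, for the whole second after the job is handed in: All three canisters rest flat on the tube floor (within 0.05 rad, 6 mm sideways), gaps under 4 mm, the last with its tail below the lip (centre 33 to 42 mm down the tube from it), the foot pressed over 4 mm, the basket level (under 0.12 rad) (y of canister_a in the frame of tube between -0.006 and 0.006 m and z of each of canister_a, canister_b, canister_c in the frame of tube below 0.0245 m and angle between the x axis of each of canister_a, canister_b, canister_c and the x axis of tube, either way round below 0.05 rad and linear speed of each of canister_a, canister_b, canister_c below 0.02 m/s and y of canister_b in the frame of tube between -0.006 and 0.006 m and y of canister_c in the frame of tube between -0.006 and 0.006 m and x of canister_b in the frame of tube between 0.033 and 0.042 m and distance between canister_a and canister_b below 0.074 m and distance between canister_a and canister_c below 0.074 m and value of joint foot above 0.004 m and value of joint basket below 0.12 rad); the robot touches nothing.
It fails at once if a canister is rammed (more than 40 N from the gripper) (contact force between the fingers and canister_a above 40 N or contact force between the fingers and canister_b above 40 N or contact force between the fingers and canister_c above 40 N).
It fails at once if a bystander (slab, round section, jar) is moved by more than 30 mm (distance of any of slab, ring_section, fluid_jar from where it was at the start of the episode above 0.03 m).
It also fails if it takes over 54 s, if anything falls off the work surface, if the arm or the gripper's body presses on something with over 40 N, if the wrist force passes 120 N, or if a joint passes its speed limit or range.

## Robot

A 6-joint arm with a two-finger parallel gripper is mounted at the origin on the work surface. World frame = base frame: x ahead of the robot, y to its left, z up, the work surface at z = 0. Lengths are in mm, angles in rad, forces in N, time in s.
With the tool pointing down it reaches from about 350 to 975 mm from the base axis. Payload 7.1 kg.
Tool frame: the origin (TCP) lies at the very end of the fingers, on their centre line; the grasp point (between the pads) lies ctrl.hold_point_z behind it (ctrl.hold_point_z is the distance from the TCP to the grasp point, in mm); z points along the fingers, y is the line along which they close (so a half turn about z gives the same grasp; the last joint's range is limited). The gripper opens to 88 mm and grips with 3 to 60 N. Pads are 20 mm wide; open, the fingers measure 115 mm over their backs; the gripper's body (75 mm by 178 mm) begins 61 mm behind the grasp point.
Start: joints at [-1.192, 0.423, 1.63, -0, 1.089, -0.019], TCP at [242.135, -576.173, 222.675] pointing down, gripper open.
Joint ranges: [-3, 3], [-0.9, 2.11], [0.09, 2.58], [-1.31, 4.45], [0.11, 2.69], [-2.54, 2.54]. Speed limits (rad/s): [2.39, 2.39, 3.01, 3.14, 3.14, 3.14].

## Interface

Orientations are given as a rotation vector (axis times angle).
In Python, from workcell import ctrl gives the robot as it stands. The module is installed in compiled form; this text tells all that it offers.
- The arm moves only by the shell command python3 -m creep 'ROWS'. ROWS is JSON, a list of rows, each an object with "translation": the shift along the tool's x, y, z in mm, a list of three; "angular": the turn, a rotation vector about the tool's x, y, z in rad, a list of three; "jaw": the opening, from 0 (shut) to 1 (fully open). A call has exactly 8 rows; each row is the pose to reach, as a shift and turn from the pose commanded when the call began, along the tool's axes at that moment; what a row does not reach only later rows make up. A row lasts 1/8 s, in which the tool goes at most 62.5 mm and 10.7 degrees, less where a joint would pass 70% of its speed; a pose out of reach is approached as far as the arm can. A call with a gripper value outside its range is refused whole. The fingers move at their own pace and stop on an object; the grip force is fixed at half the most. Time passes only in rows, so rows that repeat a pose let the fingers close, or fill a call up. It gives the time, the measured TCP pose, the force, the opening and the grip force at its end, in the units of the state.
- ctrl.get_obs(): the state, without advancing time (a new reading comes with each control period).
- ctrl.get_image(name): name is "scene" or "top" or "wrist"; returns the picture (480x640x3 uint8, red, green, blue); there is no depth.
- ctrl.camera_info(name): a dict with "camera_matrix" (3x3 intrinsics, pixels), "distortion" ([k1, k2, p1, p2, k3] as OpenCV has them; the pictures are not rectified), "world_from_camera" (4x4, takes a point from camera to world coordinates). Camera axes: x right, y up, looking along -z (the intrinsics and any distortion apply to the point x, -y, -z); pixel columns grow to the right and rows downward; lengths in mm; the calibration is good to about 2 mm. A picture is of the moment at which its call begins: read the wrist's pose just before it. camera_info takes no time and is no camera call; for the wrist camera it gives the pose at the moment of the call.
- ctrl.close_job(): hands the job in; it is judged then, once.
Trained networks look in the newest picture that a camera, given by its name, has taken for a name from the list of things; names that differ only in an ending like _2 or _b are one class to them, and where a whole thing is asked for, a point or a joint stands for the part that bears it (a point fixed in the world has none). Each returns a list of dicts, best first, with "score" (0 to 1); they miss things now and then, are a little off and sometimes report something else, mostly with a low value. They report only what shows in the picture. A call takes as long as a camera call. They do not tell look-alikes from the thing itself.
- ctrl.look_for(camera, label): "rect" ([left, top, right, bottom] in pixels, round what is visible of it).
The state is a dict: "t": time; "qpos": joint angles; "qvel": joint speeds; "joint_torque": joint torques, N m; "ee_pos": TCP position; "orientation": TCP orientation; "ft_force": force on the tool from outside, world axes, zero at the start; "moment": the same for the moment, N m; "width": finger opening in mm; "grasp_force": force on a finger pad.
Only numpy, scipy, OpenCV 4.12 (cv2) and the standard library are available. Lean on these libraries where they do the work, as an engineer would, in place of code of your own. Each camera call takes 0.05 s, during which the arm holds its last target. There are 200 camera calls.

## Working session

There is one attempt and no reset: what is moved stays moved. The work goes in short steps, Python scripts to look and compute and a shell command to move; the robot and the scene stay as the last step left them, time stands still between calls to the robot, and variables do not carry over. Pictures are saved under pics/ and viewed, at most 10 in all, crops included, and the job is handed in when it is done.

```bash
mkdir -p pics
python3 - <<'E'
from workcell import ctrl
import cv2, numpy as np
np.set_printoptions(precision=3,suppress=True)
o=ctrl.get_obs();print(o['t'],o['ee_pos'],o['orientation'],ctrl.hold_point_z)
for n in ("scene","top"):
    cv2.imwrite(f"pics/{n}0.png",ctrl.get_image(n)[:,:,::-1])
    i=ctrl.camera_info(n);print(n,i['camera_matrix'],i['distortion'],i['world_from_camera'])
    for l in ("station","tube","basket","canister_a","bail","slab","ring_section","fluid_jar"):
        print(l,[(round(d['score'],2),np.round(d['rect'])) for d in ctrl.look_for(n,l)])
E
```

```text
0.0 [ 241.926 -575.677  221.918] [-3.078 -0.62   0.   ] 18.700000000000003
scene [[616.576   0.    326.621]
 [  0.    616.576 242.534]
 [  0.      0.      1.   ]] [-0.179  0.     0.     0.     0.   ] [[   0.671   -0.508    0.54  1342.858]
 [   0.742    0.452   -0.495 -769.27 ]
 [   0.007    0.733    0.68  1164.932]
 [   0.       0.       0.       1.   ]]
station [(0.61, array([284., 194., 424., 331.]))]
tube [(0.89, array([351., 193., 423., 231.])), (0.18, array([302., 203., 408., 289.]))]
basket [(0.82, array([302., 204., 409., 291.]))]
canister_a [(0.84, array([298., 334., 333., 365.])), (0.78, array([322., 233., 355., 259.])), (0.69, array([277., 234., 298., 261.])), (0.54, array([347., 220., 379., 255.]))]
bail [(0.7, array([307., 206., 410., 290.]))]
slab [(0.61, array([397., 242., 447., 278.]))]
ring_section [(0.17, array([348., 195., 421., 226.]))]
fluid_jar [(0.75, array([182., 322., 221., 382.]))]
top [[513.125   0.    320.873]
 [  0.    513.125 235.946]
 [  0.      0.      1.   ]] [0.05 0.   0.   0.   0.  ] [[   0.024    0.997   -0.07   460.145]
 [  -1.       0.024   -0.005  -42.783]
 [  -0.003    0.07     0.998 1319.121]
 [   0.       0.       0.       1.   ]]
station [(0.61, array([166., 173., 358., 271.]))]
tube [(0.85, array([170., 235., 270., 265.]))]
basket [(0.96, array([252., 173., 358., 243.]))]
canister_a [(0.95, array([304., 290., 329., 323.])), (0.94, array([375., 171., 398., 201.])), (0.76, array([305., 211., 337., 229.]))]
bail [(0.63, array([250., 172., 357., 241.]))]
slab [(0.79, array([200., 181., 253., 212.]))]
ring_section [(0.76, array([186., 282., 223., 312.])), (0.69, array([272., 201., 306., 222.]))]
fluid_jar [(0.86, array([456., 228., 500., 262.]))]
```

View pics/top0.png

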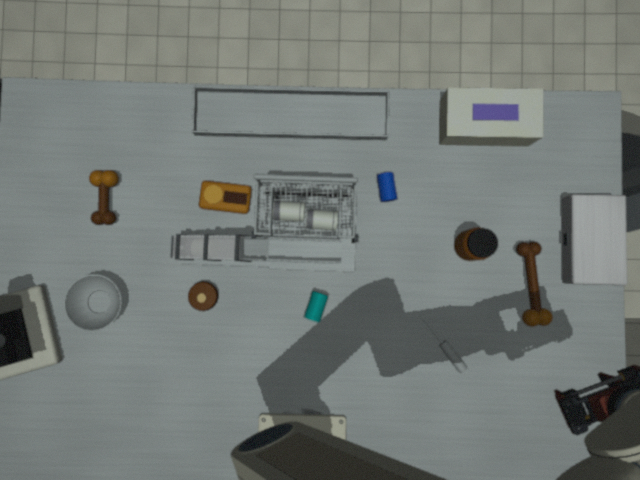

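View pics/scene0.png

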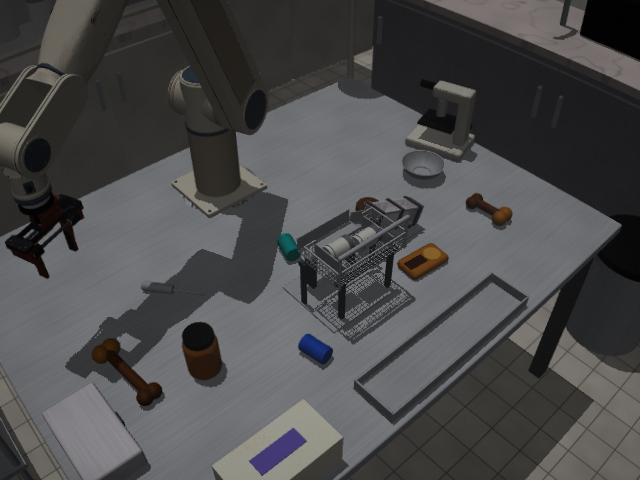

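The top view shows the station at about (166–358, 173–271), with the tube on the left (world +y) and the basket on the far side (world +x). The turquoise and blue look-alikes lie at (316,305) and (387,186). I'll zoom in to get keypoints for the station pose.

Run:
```python
import cv2
a=cv2.imread('pics/top0.png')[165:280,160:370]
cv2.imwrite('pics/topz.png',cv2.convertScaleAbs(cv2.resize(a,None,fx=3.8,fy=3.8,interpolation=cv2.INTER_CUBIC),alpha=1.4))
a=cv2.imread('pics/scene0.png')[185:325,280:430]
cv2.imwrite('pics/scenez.png',cv2.convertScaleAbs(cv2.resize(a,None,fx=4,fy=4,interpolation=cv2.INTER_CUBIC),alpha=1.6))
```

```text
(no output)
```

View pics/topz.png

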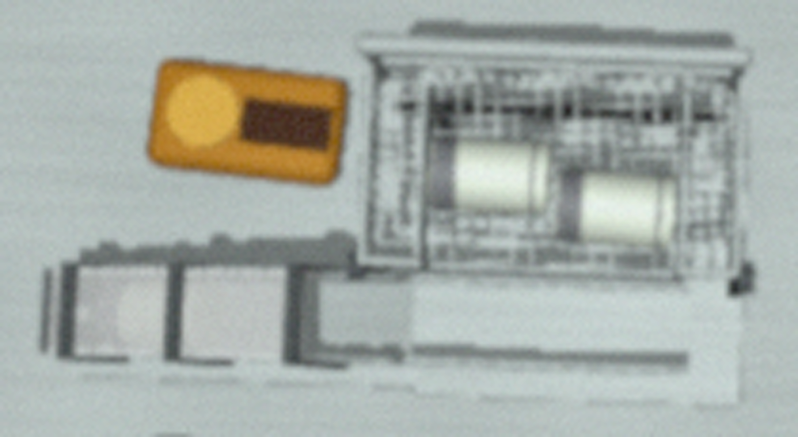

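View pics/scenez.png

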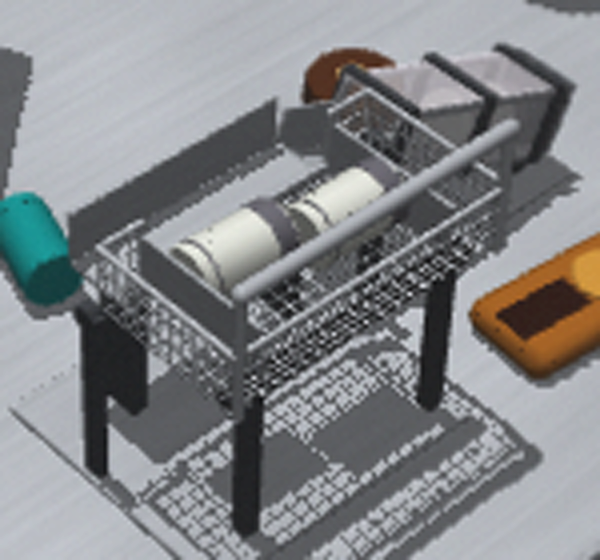

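```bash
cat > h.py <<'E'
import numpy as np, cv2
from workcell import ctrl
np.set_printoptions(precision=3,suppress=True)
def proj(n,P,info=None):
    i=info or ctrl.camera_info(n);T=np.linalg.inv(np.array(i['world_from_camera']))
    p=(T[:3,:3]@np.atleast_2d(P).T).T+T[:3,3]
    return cv2.projectPoints(p*[1,-1,-1],np.zeros(3),np.zeros(3),np.array(i['camera_matrix']),np.array(i['distortion']))[0][:,0]
def Ts(v):
    x,y,a=v;c,s=np.cos(a),np.sin(a)
    return np.array([[c,-s,0,x],[s,c,0,y],[0,0,1,0],[0,0,0,1.]])
def w(v,P):
    P=np.atleast_2d(P);T=Ts(v);return P@T[:3,:3].T+T[:3,3]
E
python3 - <<'E'
from h import *
from scipy.optimize import least_squares
P=[[149,16,235],[149,-196,235]]
S=[(340.75,258),(409,217)]
def z(x,y):return (160+x/3.8,165+y/3.8)
top=[z(359,45),z(748,58),z(412,312),z(690,360)]
TP=P+[[0,0,120],[-25,-176,162]]
it,isc=ctrl.camera_info('top'),ctrl.camera_info('scene')
f=lambda v:np.r_[(proj('top',w(v,TP),it)-top).ravel(),(proj('scene',w(v,[P[1],P[0]]),isc)-S).ravel()]
r=least_squares(f,[480,60,0]);print(r.x,r.fun.round(1))
np.save('st.npy',r.x)
print(w(r.x,[[149,-90,235],[0,0,120],[0,-176,122],[0,-240,140]]))
E
```

```text
[513.606  89.854  -0.005] [ 0.9 -1.5 -2.2 -2.1 -2.2  0.7  0.3  0.5 -1.3  1.  -2.8 -0.1]
[[ 662.169   -0.865  235.   ]
 [ 513.606   89.854  120.   ]
 [ 512.755  -86.144  122.   ]
 [ 512.445 -150.143  140.   ]]
```

```bash
cat >> h.py <<'E'
from scipy.spatial.transform import Rotation as R
v=np.load('st.npy')
def go(P,pitch=0,world=False,pos=None,rot=None):
    "shift and turn (tool axes) to station point P; tool x=station x, z down, tilted by pitch about station x"
    o=ctrl.get_obs();Rc=R.from_rotvec(rot if rot is not None else o['orientation']);p=np.array(pos if pos is not None else o['ee_pos'])
    Rt=R.from_euler('z',v[2])*R.from_euler('x',pitch)*R.from_euler('x',np.pi)
    t=P if world else w(v,P)[0]
    return Rc.inv().apply(t-p).round(1),(Rc.inv()*Rt).as_rotvec().round(3)
def st():
    o=ctrl.get_obs();p=(np.linalg.inv(Ts(v))@np.r_[o['ee_pos'],1])[:3]
    print(round(o['t'],2),'station',p.round(1),'F',np.array(o['ft_force']).round(1),'w',round(o['width'],1),'q',np.array(o['qpos']).round(2))
E
python3 - <<'E'
from h import *
p0=[242.135,-576.173,222.675]
for z in (330,222): print(go([190,-90,z],pos=p0))
print(go([60,-420,330],pos=p0))
st()
E
```

```text
(array([ 647.8, -351.6, -107.3]), array([ 0.   , -0.   ,  0.403]))
(array([ 647.8, -351.6,    0.7]), array([ 0.   , -0.   ,  0.403]))
(array([ 398.9,  -98.9, -107.3]), array([ 0.   , -0.   ,  0.403]))
0.9 station [-268.2 -667.4  222.7] F [ 0.   0.2 -0.4] w 87.7 q [-1.19  0.42  1.63  0.    1.09 -0.02]
```

```bash
python3 -m creep '[{"translation":[30,-16,-45],"angular":[0,0,0],"jaw":0.5},{"translation":[70,-38,-90],"angular":[0,0,0.05],"jaw":0},{"translation":[125,-68,-107],"angular":[0,0,0.1],"jaw":0},{"translation":[178,-97,-107],"angular":[0,0,0.17],"jaw":0},{"translation":[231,-125,-107],"angular":[0,0,0.24],"jaw":0},{"translation":[284,-154,-107],"angular":[0,0,0.3],"jaw":0},{"translation":[337,-183,-107],"angular":[0,0,0.36],"jaw":0},{"translation":[390,-212,-107],"angular":[0,0,0.403],"jaw":0}]'
python3 -c "
from h import *
st();print(go([190,-90,330]))"
```

```text
t: 1.9
ee_pos: [520.6, -228.0, 330.0]
orientation: [3.141, -0.011, 0.001]
ft_force: [-0.0, -0.5, 0.2]
width: 11.0
grasp_force: 0.0
1.9 station [   8.5 -317.8  330. ] F [-0.  -0.5  0.2] w 11.0 q [-0.43  0.23  1.65 -0.    1.26  1.14]
(array([ 181. , -228.1,    0. ]), array([ 0.   , -0.001, -0.002]))
```

```bash
python3 -m creep '[{"translation":[36,-46,0],"angular":[0,0,0],"jaw":0},{"translation":[73,-91,0],"angular":[0,0,0],"jaw":0},{"translation":[109,-137,0],"angular":[0,0,0],"jaw":0},{"translation":[145,-182,0],"angular":[0,0,0],"jaw":0},{"translation":[182,-228,0],"angular":[0,0,0],"jaw":0},{"translation":[182,-228,50],"angular":[0,0,0],"jaw":0},{"translation":[182,-228,100],"angular":[0,0,0],"jaw":0},{"translation":[182,-228,112],"angular":[0,0,0],"jaw":0}]'
python3 - <<'E'
from h import *
st()
cv2.imwrite('pics/a.png',np.hstack([cv2.resize(ctrl.get_image('scene')[170:340,270:440],(480,480)),cv2.resize(ctrl.get_image('wrist'),(320,480))])[:,:,::-1])
E
```

```text
t: 2.9
ee_pos: [700.5, -2.3, 213.8]
orientation: [-3.141, 0.008, 0.011]
ft_force: [-0.5, -0.0, 0.5]
width: 0.6
grasp_force: 0.0
2.9 station [187.3 -91.3 213.8] F [-0.5 -0.   0.5] w 0.6 q [-0.02  0.55  1.45 -0.    1.15  1.56]
```

View pics/a.png

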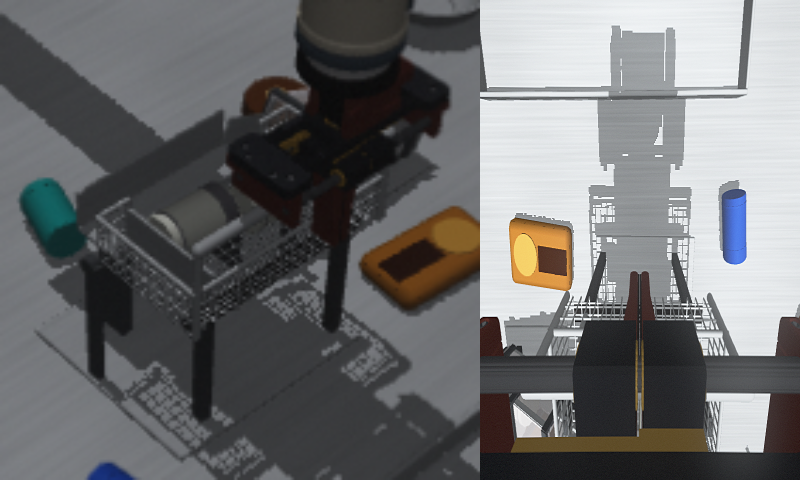

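```bash
python3 -m creep '[{"translation":[-15,0,0],"angular":[0,0,0],"jaw":0},{"translation":[-22,0,0],"angular":[0,0,0],"jaw":0},{"translation":[-26,0,-2],"angular":[0,0,0],"jaw":0},{"translation":[-31,0,-7],"angular":[0,0,0],"jaw":0},{"translation":[-36,0,-12],"angular":[0,0,0],"jaw":0},{"translation":[-40,0,-16],"angular":[0,0,0],"jaw":0},{"translation":[-43,0,-19],"angular":[0,0,0],"jaw":0},{"translation":[-46,0,-22],"angular":[0,0,0],"jaw":0}]'
python3 - <<'E'
from h import *
st()
E
```

```text
t: 4.0
ee_pos: [659.2, -2.5, 242.1]
orientation: [3.142, -0.008, 0.01]
ft_force: [4.7, -0.3, 2.3]
width: 0.3
grasp_force: 2.4
4.0 station [146.  -91.6 242.1] F [ 4.7 -0.3  2.3] w 0.3 q [-0.02  0.45  1.54  0.    1.15  1.55]
```

```bash
python3 -m creep '[{"translation":[-6,0,-4],"angular":[0,0,0],"jaw":0},{"translation":[-12,0,-8],"angular":[0,0,0],"jaw":0},{"translation":[-18,0,-12],"angular":[0,0,0],"jaw":0},{"translation":[-25,0,-16],"angular":[0,0,0],"jaw":0},{"translation":[-32,0,-19],"angular":[0,0,0],"jaw":0},{"translation":[-39,0,-22],"angular":[0,0,0],"jaw":0},{"translation":[-46,0,-25],"angular":[0,0,0],"jaw":0},{"translation":[-53,0,-28],"angular":[0,0,0],"jaw":0}]'
python3 - <<'E'
from h import *
st()
cv2.imwrite('pics/b.png',np.hstack([cv2.resize(ctrl.get_image('scene')[170:340,270:440],(480,480)),cv2.resize(ctrl.get_image('top')[140:290,220:370],(320,320))[[min(i,319) for i in range(480)]]])[:,:,::-1])
E
```

```text
t: 5.0
ee_pos: [603.5, -2.1, 268.1]
orientation: [-3.142, 0.008, -0.001]
ft_force: [3.1, -0.3, 2.2]
width: 0.7
grasp_force: 1.8
5.0 station [ 90.3 -91.5 268.1] F [ 3.1 -0.3  2.2] w 0.7 q [-0.02  0.34  1.64  0.    1.16  1.55]
```

View pics/b.png

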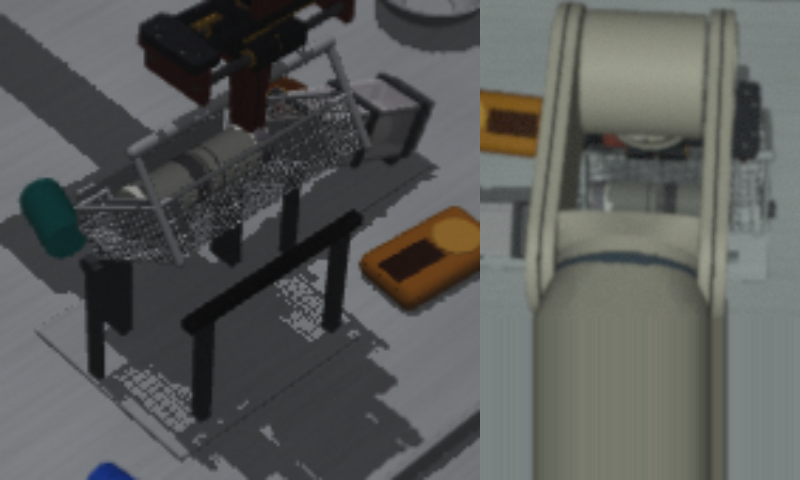

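The basket is tipped about 0.55 rad and the canisters sit near the spout edge. I'll carry on to about 0.85.

```bash
python3 -m creep '[{"translation":[-7,0,-2],"angular":[0,0,0],"jaw":0},{"translation":[-14,0,-4],"angular":[0,0,0],"jaw":0},{"translation":[-20,0,-5],"angular":[0,0,0],"jaw":0},{"translation":[-26,0,-6],"angular":[0,0,0],"jaw":0},{"translation":[-32,0,-7],"angular":[0,0,0],"jaw":0},{"translation":[-38,0,-7],"angular":[0,0,0],"jaw":0},{"translation":[-38,0,-7],"angular":[0,0,0],"jaw":0},{"translation":[-38,0,-7],"angular":[0,0,0],"jaw":0}]'
python3 - <<'E'
from h import *
st()
cv2.imwrite('pics/c.png',np.hstack([cv2.resize(ctrl.get_image('scene')[170:340,270:440],(480,480)),cv2.resize(ctrl.get_image('top')[140:290,220:370],(320,320))[[min(i,319) for i in range(480)]]])[:,:,::-1])
E
```

```text
t: 6.1
ee_pos: [565.7, -1.9, 274.6]
orientation: [-3.142, 0.008, 0.0]
ft_force: [2.7, -0.9, 1.5]
width: 0.6
grasp_force: 1.2
6.1 station [ 52.6 -91.5 274.6] F [ 2.7 -0.9  1.5] w 0.6 q [-0.02  0.28  1.71 -0.    1.15  1.55]
```

View pics/c.png

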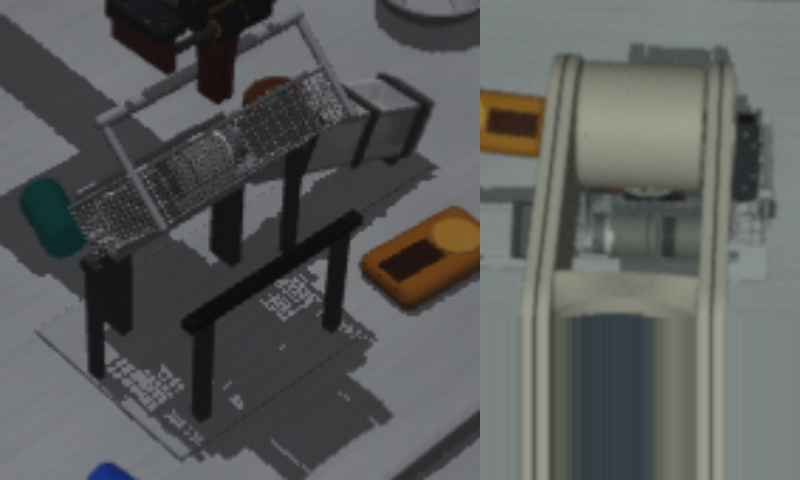

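```bash
python3 -m creep '[{"translation":[18,0,1],"angular":[0,0,0],"jaw":0},{"translation":[38,0,7],"angular":[0,0,0],"jaw":0},{"translation":[53,0,12],"angular":[0,0,0],"jaw":0},{"translation":[67,0,19],"angular":[0,0,0],"jaw":0},{"translation":[80,0,27],"angular":[0,0,0],"jaw":0},{"translation":[92,0,35],"angular":[0,0,0],"jaw":0},{"translation":[103,0,46],"angular":[0,0,0],"jaw":0},{"translation":[114,0,57],"angular":[0,0,0],"jaw":0}]'
python3 -m creep '[{"translation":[15,0,0],"angular":[0,0,0],"jaw":0},{"translation":[25,0,-20],"angular":[0,0,0],"jaw":0},{"translation":[25,0,-70],"angular":[0,0,0],"jaw":0},{"translation":[25,0,-115],"angular":[0,0,0],"jaw":0},{"translation":[0,50,-115],"angular":[0,0,0],"jaw":0},{"translation":[-35,98,-115],"angular":[0,0,0],"jaw":0},{"translation":[-75,140,-115],"angular":[0,0,0],"jaw":0},{"translation":[-120,140,-115],"angular":[0,0,0],"jaw":0}]'
python3 - <<'E'
from h import *
st()
top=ctrl.get_image('top');i=ctrl.camera_info('top')
print([(round(d['score'],2),np.round(d['rect'])) for d in ctrl.look_for('top','canister_a')])
sc=ctrl.get_image('scene')
print([(round(d['score'],2),np.round(d['rect'])) for d in ctrl.look_for('scene','canister_a')])
for y in (-10,-80,-90,-160): print(y,proj('top',w(v,[0,y,144]),i))
cv2.imwrite('pics/d.png',np.hstack([cv2.resize(sc[170:340,270:440],(400,400)),cv2.resize(top[140:290,220:370],(400,400))])[:,:,::-1])
E
```

```text
t: 7.2
ee_pos: [680.2, -2.4, 216.8]
orientation: [-3.142, 0.008, 0.001]
ft_force: [-0.3, 0.4, -0.3]
width: 0.6
grasp_force: 0.0
t: 8.2
ee_pos: [558.3, -144.4, 333.1]
orientation: [3.141, -0.013, 0.001]
ft_force: [-0.8, -0.4, -0.0]
width: 0.3
grasp_force: 0.0
8.2 station [  45.8 -234.1  333.1] F [-0.8 -0.4 -0. ] w 0.3 q [-0.27  0.24  1.63 -0.    1.27  1.31]
[(0.91, array([306., 242., 336., 260.])), (0.69, array([304., 291., 325., 320.])), (0.57, array([270., 239., 304., 261.]))]
[(0.91, array([301., 331., 330., 362.])), (0.84, array([280., 233., 300., 263.])), (0.77, array([325., 215., 360., 240.])), (0.55, array([305., 226., 336., 246.])), (0.28, array([308., 207., 408., 291.])), (0.21, array([284., 197., 424., 333.]))]
-10 [[269.441 247.458]]
-80 [[299.976 248.327]]
-90 [[304.337 248.451]]
-160 [[334.87  249.325]]
```

View pics/d.png

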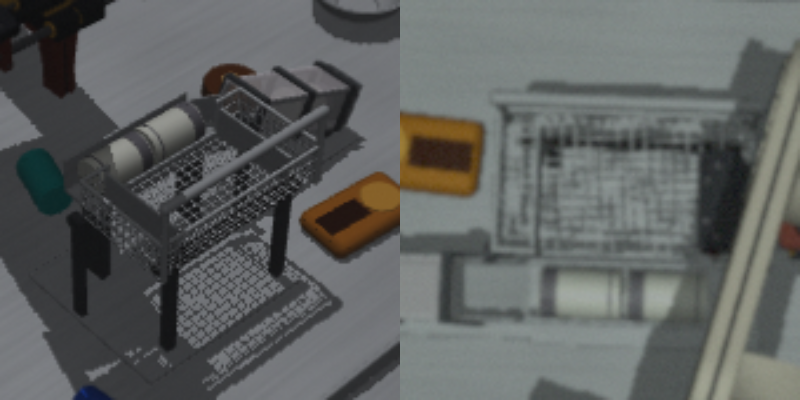

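Run:
```python
from h import *
v[0]-=4;np.save('st.npy',v)
import h;st()
print(go([0,-208,333]),go([0,-208,134]))
```

```text
8.4 station [  51.1 -231.8  333.8] F [ 0.3  0.3 -0.1] w 0.4 q [-0.27  0.24  1.62  0.    1.27  1.31]
(array([-51.1, -23.7,   0.7]), array([ 0.   , -0.002, -0.001])) (array([-51.4, -23.8, 199.7]), array([ 0.   , -0.002, -0.001]))
```

```bash
python3 -m creep '[{"translation":[-40,-18,0],"angular":[0,0,0],"jaw":0},{"translation":[-51,-22,35],"angular":[0,0,0],"jaw":0},{"translation":[-51,-22,85],"angular":[0,0,0],"jaw":0},{"translation":[-51,-22,135],"angular":[0,0,0],"jaw":0},{"translation":[-51,-22,175],"angular":[0,0,0],"jaw":0},{"translation":[-51,-22,195],"angular":[0,0,0],"jaw":0},{"translation":[-51,-22,200],"angular":[0,0,0],"jaw":0},{"translation":[-51,-22,200],"angular":[0,0,0],"jaw":0}]'
python3 - <<'E'
from h import *
st()
cv2.imwrite('pics/e.png',np.hstack([cv2.resize(ctrl.get_image('scene')[170:340,270:440],(480,480)),cv2.resize(ctrl.get_image('wrist'),(320,480))])[:,:,::-1])
E
```

```text
t: 9.4
ee_pos: [509.4, -119.5, 132.9]
orientation: [3.141, -0.007, 0.001]
ft_force: [-0.5, 0.1, 0.0]
width: 0.3
grasp_force: 0.0
9.4 station [   0.8 -209.3  132.9] F [-0.5  0.1  0. ] w 0.3 q [-0.25  0.4   1.92  0.    0.82  1.32]
```

View pics/e.png

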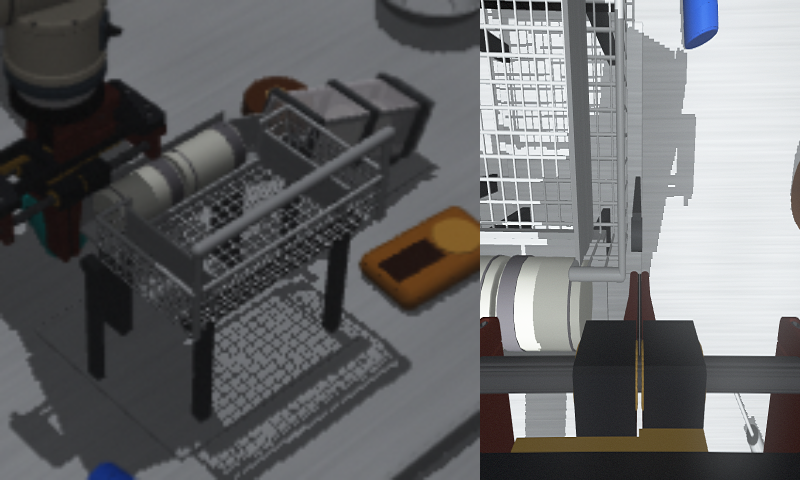

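The fingers hang just beyond the trough's outer end, in line with the canisters. Pushing now, slowly at first contact.

```bash
python3 -m creep '[{"translation":[0,-16,0],"angular":[0,0,0],"jaw":0},{"translation":[0,-25,0],"angular":[0,0,0],"jaw":0},{"translation":[0,-29,0],"angular":[0,0,0],"jaw":0},{"translation":[0,-33,0],"angular":[0,0,0],"jaw":0},{"translation":[0,-37,0],"angular":[0,0,0],"jaw":0},{"translation":[0,-41,0],"angular":[0,0,0],"jaw":0},{"translation":[0,-45,0],"angular":[0,0,0],"jaw":0},{"translation":[0,-50,0],"angular":[0,0,0],"jaw":0}]'
python3 -c "
from h import *
st()"
```

```text
t: 10.5
ee_pos: [508.4, -69.4, 132.7]
orientation: [3.142, -0.009, 0.0]
ft_force: [0.4, -1.2, -0.1]
width: 0.4
grasp_force: 0.3
10.5 station [  -0.4 -159.3  132.7] F [ 0.4 -1.2 -0.1] w 0.4 q [-0.16  0.39  1.94 -0.    0.81  1.42]
```

```bash
python3 -m creep '[{"translation":[0,-7,0],"angular":[0,0,0],"jaw":0},{"translation":[0,-14,0],"angular":[0,0,0],"jaw":0},{"translation":[0,-21,0],"angular":[0,0,0],"jaw":0},{"translation":[0,-28,0],"angular":[0,0,0],"jaw":0},{"translation":[0,-35,0],"angular":[0,0,0],"jaw":0},{"translation":[0,-42,0],"angular":[0,0,0],"jaw":0},{"translation":[0,-49,0],"angular":[0,0,0],"jaw":0},{"translation":[0,-56,0],"angular":[0,0,0],"jaw":0}]'
python3 -m creep '[{"translation":[0,-6,0],"angular":[0,0,0],"jaw":0},{"translation":[0,-12,0],"angular":[0,0,0],"jaw":0},{"translation":[0,-18,0],"angular":[0,0,0],"jaw":0},{"translation":[0,-24,0],"angular":[0,0,0],"jaw":0},{"translation":[0,-30,0],"angular":[0,0,0],"jaw":0},{"translation":[0,-36,0],"angular":[0,0,0],"jaw":0},{"translation":[0,-42,0],"angular":[0,0,0],"jaw":0},{"translation":[0,-48,0],"angular":[0,0,0],"jaw":0}]'
python3 - <<'E'
from h import *
st()
cv2.imwrite('pics/f.png',np.hstack([cv2.resize(ctrl.get_image('scene')[170:340,270:440],(480,480)),cv2.resize(ctrl.get_image('wrist'),(320,480))])[:,:,::-1])
E
```

```text
t: 11.5
ee_pos: [508.7, -13.1, 132.7]
orientation: [-3.142, 0.008, -0.0]
ft_force: [0.3, -0.9, 0.8]
width: 0.3
grasp_force: 0.2
t: 12.5
ee_pos: [508.9, 34.8, 132.7]
orientation: [3.142, -0.008, 0.0]
ft_force: [-0.1, 0.8, 1.3]
width: 0.6
grasp_force: 0.2
12.5 station [ -0.4 -55.  132.7] F [-0.1  0.8  1.3] w 0.6 q [ 0.04  0.39  1.95 -0.    0.81  1.62]
```

View pics/f.png

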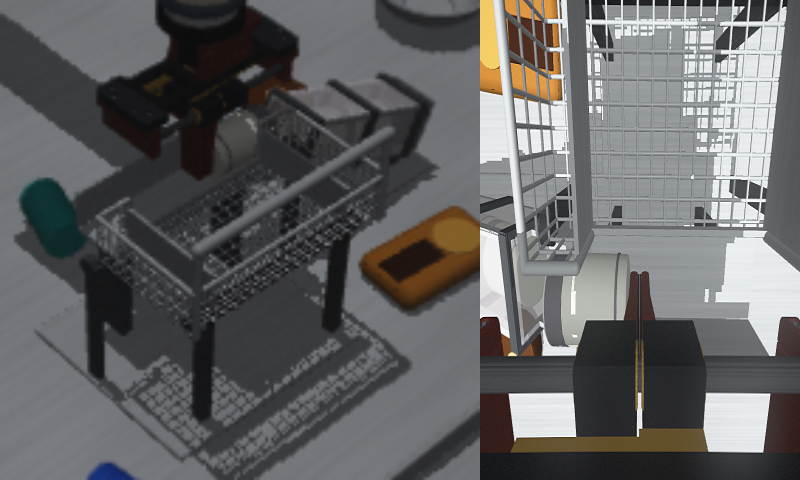

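Canister a is in the tube and b sits on the lip. Now I back off slightly and tilt the tool 22° so the finger face matches b's tail.

```bash
python3 -m creep '[{"translation":[0,10,-3],"angular":[0,0,0],"jaw":0},{"translation":[0,12,-5],"angular":[-0.1,0,0],"jaw":0},{"translation":[0,12,-5],"angular":[-0.2,0,0],"jaw":0},{"translation":[0,12,-5],"angular":[-0.3,0,0],"jaw":0},{"translation":[0,12,-4],"angular":[-0.384,0,0],"jaw":0},{"translation":[0,12,-3],"angular":[-0.384,0,0],"jaw":0},{"translation":[0,12,-3],"angular":[-0.384,0,0],"jaw":0},{"translation":[0,12,-3],"angular":[-0.384,0,0],"jaw":0}]'
python3 - <<'E'
from h import *
st();print(go([0,-64,135],-.384));print(go([0,-24,135],-.384))
E
```

```text
t: 13.6
ee_pos: [508.9, 21.7, 135.9]
orientation: [2.759, -0.009, -0.001]
ft_force: [0.2, 0.3, -0.8]
width: 0.5
grasp_force: 0.0
13.6 station [ -0.4 -68.1 135.9] F [ 0.2  0.3 -0.8] w 0.5 q [ 0.24  0.44  1.92 -0.47  0.94  2.13]
(array([ 0.4, -4.2, -0.7]), array([-0.001,  0.   , -0.002]))
(array([  0.3, -41.3, -15.6]), array([-0.001,  0.   , -0.002]))
```

```bash
python3 -m creep '[{"translation":[0,-6.5,-2.3],"angular":[0,0,0],"jaw":0},{"translation":[0,-11.1,-4.2],"angular":[0,0,0],"jaw":0},{"translation":[0,-15.8,-6.1],"angular":[0,0,0],"jaw":0},{"translation":[0,-20.4,-8],"angular":[0,0,0],"jaw":0},{"translation":[0,-25,-9.9],"angular":[0,0,0],"jaw":0},{"translation":[0,-29.7,-11.8],"angular":[0,0,0],"jaw":0},{"translation":[0,-34.3,-13.7],"angular":[0,0,0],"jaw":0},{"translation":[0,-38,-15],"angular":[0,0,0],"jaw":0}]'
python3 - <<'E'
from h import *
st();print(go([0,-4.3,135],-.384))
E
```

```text
t: 14.6
ee_pos: [509.1, 63.6, 135.3]
orientation: [2.758, -0.007, -0.001]
ft_force: [1.2, 1.6, -0.2]
width: 0.3
grasp_force: 0.0
14.6 station [ -0.4 -26.2 135.3] F [ 1.2  1.6 -0.2] w 0.3 q [ 0.32  0.46  1.89 -0.45  0.97  2.18]
(array([  0.4, -20.5,  -7.9]), array([-0.,  0., -0.]))
```

```bash
python3 -m creep '[{"translation":[0,-2,-0.8],"angular":[0,0,0],"jaw":0},{"translation":[0,-4,-1.6],"angular":[0,0,0],"jaw":0},{"translation":[0,-5.5,-2.2],"angular":[0,0,0],"jaw":0},{"translation":[0,-7,-2.8],"angular":[0,0,0],"jaw":0},{"translation":[0,-8.5,-3.4],"angular":[0,0,0],"jaw":0},{"translation":[0,-10,-4],"angular":[0,0,0],"jaw":0},{"translation":[0,-11.5,-4.6],"angular":[0,0,0],"jaw":0},{"translation":[0,-13,-5],"angular":[0,0,0],"jaw":0}]'
python3 - <<'E'
from h import *
st();print(go([0,-4.3,135],-.384))
cv2.imwrite('pics/g.png',np.hstack([cv2.resize(ctrl.get_image('scene')[170:300,300:430],(400,400)),cv2.resize(ctrl.get_image('wrist')[200:480,0:480],(400,400))])[:,:,::-1])
E
```

```text
t: 15.6
ee_pos: [508.9, 76.8, 135.1]
orientation: [2.757, -0.007, -0.002]
ft_force: [-0.3, -3.4, 0.4]
width: 0.5
grasp_force: 1.5
15.6 station [ -0.6 -13.  135.1] F [-0.3 -3.4  0.4] w 0.5 q [ 0.34  0.46  1.88 -0.44  0.98  2.2 ]
(array([ 0.6, -8.2, -3.2]), array([ 0.001,  0.001, -0.   ]))
```

View pics/g.png

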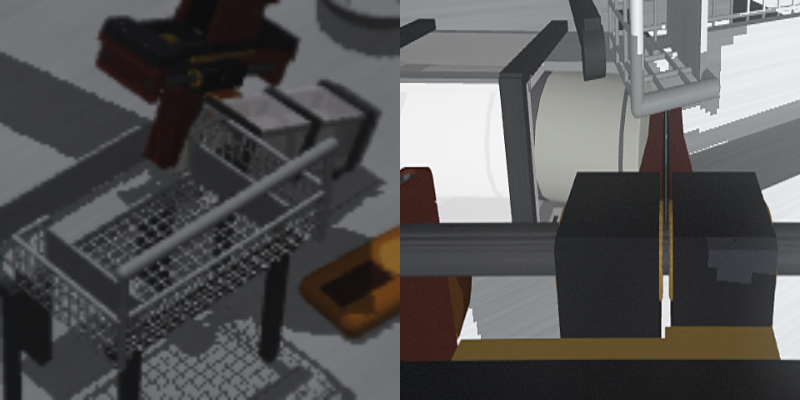

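```bash
python3 -m creep '[{"translation":[0,-0.7,0],"angular":[0,0,0],"jaw":0},{"translation":[0,-1.4,0],"angular":[0,0,0],"jaw":0},{"translation":[0,-2.1,0],"angular":[0,0,0],"jaw":0},{"translation":[0,-2.8,0],"angular":[0,0,0],"jaw":0},{"translation":[0,-3.5,0],"angular":[0,0,0],"jaw":0},{"translation":[0,-4.2,0],"angular":[0,0,0],"jaw":0},{"translation":[0,-5,0],"angular":[0,0,0],"jaw":0},{"translation":[0,-5,0],"angular":[0,0,0],"jaw":0}]'
python3 - <<'E'
from h import *
st()
E
python3 -m creep '[{"translation":[0,-0.6,0],"angular":[0,0,0],"jaw":0},{"translation":[0,-1.2,0],"angular":[0,0,0],"jaw":0},{"translation":[0,-1.8,0],"angular":[0,0,0],"jaw":0},{"translation":[0,-2.4,0],"angular":[0,0,0],"jaw":0},{"translation":[0,-3,0],"angular":[0,0,0],"jaw":0},{"translation":[0,-3,0],"angular":[0,0,0],"jaw":0},{"translation":[0,-3,0],"angular":[0,0,0],"jaw":0},{"translation":[0,-3,0],"angular":[0,0,0],"jaw":0}]'
python3 - <<'E'
from h import *
st()
E
```

```text
t: 16.7
ee_pos: [509.1, 81.8, 133.2]
orientation: [2.758, -0.007, -0.002]
ft_force: [-0.2, -5.0, 0.4]
width: 0.6
grasp_force: 1.9
16.7 station [ -0.4  -8.  133.2] F [-0.2 -5.   0.4] w 0.6 q [ 0.35  0.47  1.88 -0.44  0.98  2.2 ]
t: 17.7
ee_pos: [509.1, 84.4, 132.1]
orientation: [2.757, -0.007, -0.002]
ft_force: [-0.5, -4.8, -0.2]
width: 0.6
grasp_force: 2.5
17.7 station [ -0.5  -5.5 132.1] F [-0.5 -4.8 -0.2] w 0.6 q [ 0.35  0.47  1.88 -0.44  0.98  2.21]
```

```bash
python3 -m creep '[{"translation":[0,-0.5,0],"angular":[0,0,0],"jaw":0},{"translation":[0,-1,0],"angular":[0,0,0],"jaw":0},{"translation":[0,-1.5,0],"angular":[0,0,0],"jaw":0},{"translation":[0,-2,0],"angular":[0,0,0],"jaw":0},{"translation":[0,-2,0],"angular":[0,0,0],"jaw":0},{"translation":[0,-2,0],"angular":[0,0,0],"jaw":0},{"translation":[0,-2,0],"angular":[0,0,0],"jaw":0},{"translation":[0,-2,0],"angular":[0,0,0],"jaw":0}]'
python3 - <<'E'
from h import *
st()
cv2.imwrite('pics/h.png',np.hstack([cv2.resize(ctrl.get_image('scene')[170:300,300:430],(400,400)),cv2.resize(ctrl.get_image('wrist')[200:360,100:340],(400,400))])[:,:,::-1])
E
```

```text
t: 18.7
ee_pos: [509.0, 86.1, 131.4]
orientation: [2.757, -0.007, -0.002]
ft_force: [-0.7, -7.2, -0.4]
width: 0.4
grasp_force: 2.9
18.7 station [ -0.6  -3.8 131.4] F [-0.7 -7.2 -0.4] w 0.4 q [ 0.36  0.47  1.87 -0.44  0.98  2.21]
```

```bash
python3 -m creep '[{"translation":[0,-0.5,0],"angular":[0,0,0],"jaw":0},{"translation":[0,-1,0],"angular":[0,0,0],"jaw":0},{"translation":[0,-1.5,0],"angular":[0,0,0],"jaw":0},{"translation":[0,-1.5,0],"angular":[0,0,0],"jaw":0},{"translation":[0,-1.5,0],"angular":[0,0,0],"jaw":0},{"translation":[0,-1.5,0],"angular":[0,0,0],"jaw":0},{"translation":[0,-1.5,0],"angular":[0,0,0],"jaw":0},{"translation":[0,-1.5,0],"angular":[0,0,0],"jaw":0}]'
python3 - <<'E'
from h import *
for k in range(4): st();ctrl.get_image('wrist')
E
```

```text
t: 19.8
ee_pos: [508.9, 87.3, 130.8]
orientation: [2.756, -0.007, -0.002]
ft_force: [-0.6, -6.7, -0.0]
width: 0.3
grasp_force: 3.3
19.8 station [ -0.6  -2.6 130.8] F [-0.6 -6.7 -0. ] w 0.3 q [ 0.36  0.48  1.87 -0.44  0.98  2.21]
19.85 station [ -0.6  -2.6 130.8] F [ 0.5 -7.2  0.1] w 0.3 q [ 0.36  0.48  1.87 -0.44  0.98  2.21]
19.9 station [ -0.6  -2.6 130.8] F [ 0.7 -7.2  0.9] w 0.5 q [ 0.36  0.48  1.87 -0.44  0.98  2.21]
19.95 station [ -0.6  -2.6 130.8] F [ 0.7 -7.1  0.4] w 0.5 q [ 0.36  0.48  1.87 -0.44  0.98  2.21]
```

```bash
python3 -m creep '[{"translation":[0,-0.5,0],"angular":[0,0,0],"jaw":0},{"translation":[0,-1,0],"angular":[0,0,0],"jaw":0},{"translation":[0,-1.5,0],"angular":[0,0,0],"jaw":0},{"translation":[0,-1.5,0],"angular":[0,0,0],"jaw":0},{"translation":[0,-1.5,0],"angular":[0,0,0],"jaw":0},{"translation":[0,-1.5,0],"angular":[0,0,0],"jaw":0},{"translation":[0,-1.5,0],"angular":[0,0,0],"jaw":0},{"translation":[0,-1.5,0],"angular":[0,0,0],"jaw":0}]' | grep force
python3 - <<'E'
from h import *
for k in range(2): st();ctrl.get_image('wrist')
E
```

```text
ft_force: [1.0, -10.1, 1.1]
grasp_force: 4.3
21.0 station [ -0.6  -1.5 130.4] F [  1.  -10.1   1.1] w 0.2 q [ 0.36  0.48  1.87 -0.44  0.98  2.21]
21.05 station [ -0.6  -1.5 130.5] F [ 0.2 -8.6  2.1] w 0.5 q [ 0.36  0.48  1.87 -0.44  0.98  2.21]
```

```bash
python3 -m creep '[{"translation":[0,0,1],"angular":[0,0,0],"jaw":0},{"translation":[0,0,2],"angular":[0,0,0],"jaw":0},{"translation":[0,0,3],"angular":[0,0,0],"jaw":0},{"translation":[0,0,4],"angular":[0,0,0],"jaw":0},{"translation":[0,0,5],"angular":[0,0,0],"jaw":0},{"translation":[0,0,6],"angular":[0,0,0],"jaw":0},{"translation":[0,0,6],"angular":[0,0,0],"jaw":0},{"translation":[0,0,6],"angular":[0,0,0],"jaw":0}]' | grep force
python3 - <<'E'
from h import *
for k in range(2): st();ctrl.get_image('wrist')
E
```

```text
ft_force: [0.5, -12.1, 5.6]
grasp_force: 6.7
22.1 station [ -0.6  -4.5 125.3] F [  0.5 -12.1   5.6] w 0.4 q [ 0.36  0.48  1.88 -0.44  0.97  2.22]
22.15 station [ -0.6  -4.5 125.3] F [ -0.2 -12.6   4.1] w 0.2 q [ 0.36  0.48  1.88 -0.44  0.97  2.22]
```

```bash
for i in 1 2; do python3 -m creep '[{"translation":[0,0.6,0],"angular":[0,0,0],"jaw":0},{"translation":[0,1.2,0],"angular":[0,0,0],"jaw":0},{"translation":[0,1.8,0],"angular":[0,0,0],"jaw":0},{"translation":[0,2.4,0],"angular":[0,0,0],"jaw":0},{"translation":[0,3,0],"angular":[0,0,0],"jaw":0},{"translation":[0,3.5,0],"angular":[0,0,0],"jaw":0},{"translation":[0,3.5,0],"angular":[0,0,0],"jaw":0},{"translation":[0,3.5,0],"angular":[0,0,0],"jaw":0}]' | grep ft_force
python3 - <<'E'
from h import *
for k in range(2): st();ctrl.get_image('wrist')
E
done
```

```text
ft_force: [0.1, -5.6, 0.9]
23.2 station [ -0.3  -6.1 126.1] F [ 0.1 -5.6  0.9] w 0.6 q [ 0.35  0.48  1.88 -0.44  0.97  2.21]
23.25 station [ -0.3  -6.2 126.1] F [ 0.1 -5.5  1.6] w 0.1 q [ 0.35  0.48  1.88 -0.44  0.97  2.21]
ft_force: [0.7, 0.3, 0.1]
24.3 station [ -0.4  -9.3 127.3] F [0.7 0.3 0.1] w 0.4 q [ 0.35  0.48  1.88 -0.44  0.97  2.21]
24.35 station [ -0.4  -9.4 127.3] F [-0.2  0.4 -0.9] w 0.4 q [ 0.35  0.48  1.88 -0.44  0.97  2.21]
```

The force vanished after about 5 mm of retreat, so the lip now holds b. I'll lift off and probe its top near the tail, which also presses it down if it isn't seated.

```bash
python3 -m creep '[{"translation":[0,6,0],"angular":[0,0,0],"jaw":0},{"translation":[0,6,-25],"angular":[0,0,0],"jaw":0},{"translation":[0,4,-49],"angular":[0,0,0],"jaw":0},{"translation":[0,-12,-52],"angular":[0,0,0],"jaw":0},{"translation":[0,-26,-50],"angular":[0,0,0],"jaw":0},{"translation":[0,-26,-43],"angular":[0,0,0],"jaw":0},{"translation":[0,-26,-38],"angular":[0,0,0],"jaw":0},{"translation":[0,-26,-38],"angular":[0,0,0],"jaw":0}]' | grep ft_force
python3 - <<'E'
from h import *
def tz():
    o=ctrl.get_obs();p=(np.linalg.inv(Ts(v))@np.r_[o['ee_pos'],1])[:3];print('tube x,z',(p[1]*.927-(p[2]-120)*.375).round(1),(8+p[1]*.375+(p[2]-120)*.927).round(1))
st();tz()
E
python3 -m creep '[{"translation":[0,0,0.7],"angular":[0,0,0],"jaw":0},{"translation":[0,0,1.4],"angular":[0,0,0],"jaw":0},{"translation":[0,0,2.1],"angular":[0,0,0],"jaw":0},{"translation":[0,0,2.8],"angular":[0,0,0],"jaw":0},{"translation":[0,0,3.5],"angular":[0,0,0],"jaw":0},{"translation":[0,0,4],"angular":[0,0,0],"jaw":0},{"translation":[0,0,4],"angular":[0,0,0],"jaw":0},{"translation":[0,0,4],"angular":[0,0,0],"jaw":0}]' | grep force
python3 - <<'E'
from h import *
def tz():
    o=ctrl.get_obs();p=(np.linalg.inv(Ts(v))@np.r_[o['ee_pos'],1])[:3];print('tube x,z',(p[1]*.927-(p[2]-120)*.375).round(1),(8+p[1]*.375+(p[2]-120)*.927).round(1))
st();tz()
E
```

```text
ft_force: [0.1, 0.5, 0.1]
25.4 station [ -1.   28.2 151.9] F [0.1 0.5 0.1] w 0.4 q [ 0.41  0.46  1.84 -0.41  1.05  2.23]
tube x,z 14.2 48.1
ft_force: [-0.5, 0.3, -0.3]
grasp_force: 0.0
26.4 station [ -0.3  27.5 149.1] F [-0.5  0.3 -0.3] w 0.4 q [ 0.41  0.46  1.84 -0.41  1.04  2.23]
tube x,z 14.6 45.3
```

```bash
python3 -m creep '[{"translation":[0,0,0.4],"angular":[0,0,0],"jaw":0},{"translation":[0,0,0.8],"angular":[0,0,0],"jaw":0},{"translation":[0,0,1.2],"angular":[0,0,0],"jaw":0},{"translation":[0,0,1.6],"angular":[0,0,0],"jaw":0},{"translation":[0,0,2],"angular":[0,0,0],"jaw":0},{"translation":[0,0,2],"angular":[0,0,0],"jaw":0},{"translation":[0,0,2],"angular":[0,0,0],"jaw":0},{"translation":[0,0,2],"angular":[0,0,0],"jaw":0}]' | grep force
python3 -c "
from h import *
st()"
python3 -m creep '[{"translation":[0,0,-10],"angular":[0,0,0],"jaw":0},{"translation":[0,0,-40],"angular":[0,0,0],"jaw":0},{"translation":[0,0,-85],"angular":[0,0,0],"jaw":0},{"translation":[0,0,-130],"angular":[0,0,0],"jaw":0},{"translation":[0,40,-150],"angular":[0,0,0],"jaw":0},{"translation":[0,95,-150],"angular":[0,0,0],"jaw":0},{"translation":[0,150,-150],"angular":[0,0,0],"jaw":0},{"translation":[0,200,-150],"angular":[0,0,0],"jaw":0}]' | grep ft_force
python3 - <<'E'
from h import *
st()
T=ctrl.get_image('top');it=ctrl.camera_info('top')
for l in('canister_a','basket','bail','tube'):print(l,[(round(d['score'],2),np.round(d['rect'])) for d in ctrl.look_for('top',l)])
ctrl.get_image('scene')
for l in('canister_a','basket'):print(l,[(round(d['score'],2),np.round(d['rect'])) for d in ctrl.look_for('scene',l)])
isc=ctrl.camera_info('scene')
for n,i in(('top',it),('scene',isc)):
  for x in(0,70,140,210):
    print(n,x,proj(n,w(v,[0,x*.927+14*.375,120-x*.375+14*.927]),i))
E
```

```text
ft_force: [-1.0, 1.1, 9.5]
grasp_force: 4.5
27.4 station [  0.6  27.1 148.4] F [-1.   1.1  9.5] w 0.3 q [ 0.41  0.46  1.84 -0.41  1.04  2.23]
ft_force: [-0.4, 0.4, 0.6]
28.4 station [  -0.8 -103.9  362.2] F [-0.4  0.4  0.6] w 0.3 q [ 0.17  0.14  1.74 -0.39  1.35  1.85]
canister_a [(0.7, array([302., 290., 329., 323.])), (0.63, array([373., 170., 398., 204.]))]
basket [(0.77, array([253., 172., 358., 241.]))]
bail [(0.87, array([252., 172., 358., 240.]))]
tube []
canister_a [(0.87, array([298., 334., 334., 365.])), (0.75, array([353., 210., 382., 227.])), (0.65, array([280., 231., 298., 261.])), (0.35, array([286., 193., 427., 333.]))]
basket [(0.7, array([304., 206., 410., 286.]))]
top 0 [[263.282 249.227]]
top 70 [[237.076 248.944]]
top 140 [[211.929 248.676]]
top 210 [[187.763 248.421]]
scene 0 [[355.734 219.756]]
scene 70 [[373.012 216.708]]
scene 140 [[389.226 213.852]]
scene 210 [[404.46  211.173]]
```

Contact on b's top came at tube z ≈ 44.5 mm, which means it lies on the tube floor. The basket is level, and the arm is clear.

```bash
python3 -c "
from workcell import ctrl
print(ctrl.close_job())"
```

```text
the job is handed in; nothing more can be done
None
```

Job handed in at about 28.5 s, with no verdict returned: by force and touch readings all three canisters are in the tube, the last seated below the lip and held, and the basket looks level; I viewed 11 pictures, one over the limit of 10.

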